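# Take the clinging guard off a tool holder in its setting stand

### The job

The yellow plastic guard clings to the tool holder and would pull it out of the setting stand. Push the stand's red tab until the locking fork is fully home in the holder's groove, then draw the guard straight up off the cutter and set it down, without dropping it, mouth down in the grey tray beside the blue guard. Leave the holder seated and locked in the stand and do not knock the blue guard over.

Things in the scene. Friction and masses are not known exactly. Their poses are not given: they have to be found in the camera images.
- setting_stand: Bench stand for tool holders, fixed to the bench: dark base plate 130 x 124 mm, aluminium block 88 x 92 mm whose top is 62 mm above the bench, with a 33 mm socket in the middle. Origin on the bench under the socket's axis; x points from the tab side of the stand across the socket (the way the fork is pushed), z up.
- lock_fork (a joint): Slide of the locking fork, a 5 mm steel plate lying 6 to 11 mm above the block's top. 0 = drawn right back, 0.032 m = fully home against its stop, its two tines in the groove on either side of the holder; it slides along the stand's +x. About 3 N of friction, no spring: it stays where it is left. It starts between 0 and 0.008.
- lock_tab (a point): Centre of the outer face (the face to push on) of the upright red tab at the fork's end: 48 mm wide (along the stand's y), 10 mm thick, reaching 13 mm below and 13 mm above this point, which is 95 mm above the bench and, in the stand's frame, at x = -0.103 + joint value, y = 0.
- tool_holder: Steel tool holder, 0.5 kg, loose in the stand's socket, its flange (50 mm across, 20 mm high, with a groove round it) on the block's top. Origin on its axis at the flange's underside, 62 mm above the bench when seated, z up. Its collet nut (42 mm across, up to 51 mm above the origin) and cutter (up to 85 mm) are under the yellow guard at the start. Locked, it can still rise about 3 mm.
- guard_mid (a point): Centre (half-way up, on the axis) of the yellow plastic guard: a round cap 51 mm across, 80 mm high, open at the bottom, 90 g; z points to its closed end. At the start it stands on the holder's flange, this point 60 mm above the holder's origin. Rubber grips in its skirt, 10 to 23 mm above the mouth (hold it above them), cling to the nut with 8 to 14 N; it is clear of the cutter once raised 65 mm.
- guard_tray: Shallow grey tray, fixed to the bench: 200 mm (its x) by 130 mm (its y), 24 mm high, 4 mm walls, inner floor 4 mm above the bench. Origin on the bench under its centre, z up. The blue guard stands in its +x half, the -x half is free.
- blue_guard_mid (a point): Centre (half-way up, on the axis) of the blue guard, the same shape as the yellow one (51 mm across, 80 mm high), standing loose, mouth down, in the tray's +x half, at x = 0.045 to 0.06, y = -0.02 to 0.02 in the tray's frame; z points to its closed end.
Things that resemble listed ones, but are neither listed nor needed, are in the scene too. Of the things that look like the tool_holder, the smaller one is meant.

How it is judged:
By the outcome, as a careful person would: the job done as asked, in the order asked, and still so for the second after the job is handed in, with the robot touching nothing.
It also fails if it takes over 54 s, if anything falls off the work surface, if the arm or the gripper's body presses on something with over 40 N, if the wrist force passes 120 N, or if a joint passes its speed limit or range.

### The arm

A 6-joint arm with a two-finger parallel gripper is mounted at the origin on a cart in front of the work surface, level with it; the furniture and walls round the work are solid. World frame = base frame: x ahead of the robot, y to its left, z up, the work surface at z = 0. Lengths are in m, angles in rad, forces in N, time in s.
With the tool pointing down it reaches from about 0.275 to 0.75 m from the base axis. Payload 10.2 kg.
Tool frame: the origin (TCP) lies midway between the tips of the shut fingers; the grasp point (between the pads) lies 19 mm behind it (env.hold_point_z is the distance from the TCP to the grasp point, in m); z points along the fingers, y is the line along which they close (so a half turn about z gives the same grasp; the last joint's range is limited). The gripper opens to 85 mm and grips with 20 to 120 N. Pads are 22 mm wide; open, the fingers measure 114 mm over their backs; the gripper's body (76 mm by 85 mm) begins 54 mm behind the grasp point. The pads swing forward as they close: fully open they stand 13 mm farther back than shut.
Start: joints at [-1.327, 0.313, 1.498, -0, 1.331, -0.223], TCP at [0.236, -0.469, 0.231] pointing down, gripper open.
Joint ranges: [-2.94, 2.94], [-0.97, 2.17], [0.19, 2.56], [-1.23, 4.37], [0.02, 3.11], [-2.88, 2.88]. Speed limits (rad/s): [2.39, 2.39, 3.01, 3.14, 3.14, 3.14].

### API

Orientations are given as a unit quaternion [x, y, z, w].
In Python, from bench import env, kinematics, monitor, eyes, job gives the robot as it stands. The module is installed in compiled form; this text tells all that it offers. Calls block until the motion is done:
- env.reach(position, orientation): joint-space move of the TCP to a pose.
- env.movel(position, velocity=0.15, frame=None, guard=None): straight line of the TCP; frame=None keeps the orientation; velocity is the mean speed in m/s. With guard (N) it stops when the force on the tool has changed by that much, and returns True; else False.
- env.set_joints(angles): joint-space move.
- env.release() and env.close_gripper(effort=None): open the fingers fully, or close them until they stop; effort is the grip in N (None keeps the last).
- env.hold(seconds).
- kinematics.ik(position, orientation): joint angles nearest the present ones, or None.
- monitor.sense(): the state.
- eyes.grab_frame(name): name is "scene" or "top"; returns a dict with "frame" (384x512x3 uint8, red, green, blue), "mtx" (3x3 intrinsics, pixels), "k1" (the pictures are not rectified: a ray, as slopes to the right and down, at radius r is drawn at 1 + k1 r^2 times it, then the intrinsics apply), "view" (4x4, takes a point from world to camera coordinates). Camera axes: x right, y down, z forward; pixel columns grow to the right and rows downward; lengths in m; the calibration is good to about 2 mm. A picture is of the moment at which its call begins. There is no depth.
A pose or a line that the arm cannot do raises env.MotionError and nothing moves.
- job.hand_in(): hands the job in; it is judged then, once.
The state is a dict: "clock": time; "joints": joint angles; "qvel": joint speeds; "joint_efforts": joint torques, N m; "position": TCP position; "ee_rot": TCP orientation; "contact_force": force on the tool from outside, world axes, zero at the start; "ft_torque": the same for the moment, N m; "finger_gap": opening from 0.0 (shut) to 1.0 (fully open); "gripper_force": force on a finger pad.
Only numpy, scipy, OpenCV 4.12 (cv2) and the standard library are available. Lean on these libraries where they do the work, as an engineer would, in place of code of your own. Each camera call takes 0.05 s, during which the arm holds its last target. There are 200 camera calls.

## Working session

There is one attempt and no reset: what is moved stays moved. The work goes in short steps, each a Python script; the robot and the scene stay as the last script left them, time stands still between calls to the robot, and variables do not carry over. Pictures are saved under pics/ and viewed, at most 10 in all, crops included, and the job is handed in when it is done.

```bash
mkdir -p pics
cat > h.py <<'E'
import numpy as np, cv2
from bench import env, kinematics, monitor, eyes, job
def save(n,f): cv2.imwrite(f'pics/{n}.png', cv2.cvtColor(f['frame'],cv2.COLOR_RGB2BGR))
def rays(f,px):
    px=np.asarray(px,float).reshape(-1,2); K=f['mtx']
    d=np.c_[(px[:,0]-K[0,2])/K[0,0],(px[:,1]-K[1,2])/K[1,1]]; u=d.copy()
    for _ in range(20): u=d/(1+f['k1']*(u**2).sum(1,keepdims=True))
    V=f['view'];R=V[:3,:3]; return -R.T@V[:3,3],(np.c_[u,np.ones(len(u))]@R)
def onplane(f,px,z):
    c,d=rays(f,px); return c+d*((z-c[2])/d[:,2])[:,None]
def proj(f,P):
    P=np.asarray(P,float).reshape(-1,3);V=f['view'];c=P@V[:3,:3].T+V[:3,3];u=c[:,:2]/c[:,2:]
    u=u*(1+f['k1']*(u**2).sum(1,keepdims=True));K=f['mtx'];return u*[K[0,0],K[1,1]]+K[:2,2]
E
python3 - <<'E'
from h import *
import pickle
F={}
for n in('scene','top'):
    f=eyes.grab_frame(n);F[n]=f;save(n,f);print(n,f['mtx'].round(1).tolist(),f['k1'],np.round(-f['view'][:3,:3].T@f['view'][:3,3],3))
pickle.dump(F,open('F.pkl','wb'))
s=monitor.sense();print(s['clock'],s['position'],s['ee_rot'])
E
```

```text
scene [[432.9, 0.0, 257.5], [0.0, 432.9, 189.7], [0.0, 0.0, 1.0]] -0.028521883689454765 [-0.093  0.488  0.592]
top [[356.2, 0.0, 258.1], [0.0, 356.2, 189.4], [0.0, 0.0, 1.0]] -0.06710611454341137 [0.472 0.096 0.976]
0.1 [ 0.2361911  -0.4686204   0.23078557] [ 9.72888048e-01  2.31275815e-01 -8.68609053e-06 -5.86088531e-04]
```

View pics/scene.png

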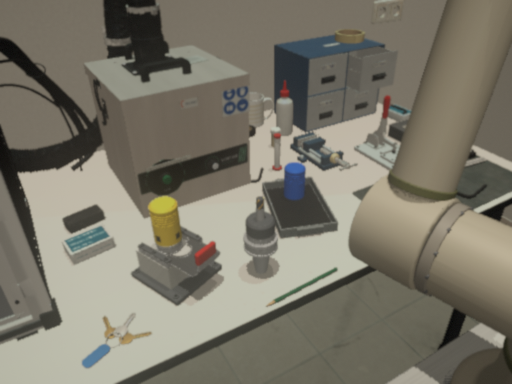

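View pics/top.png

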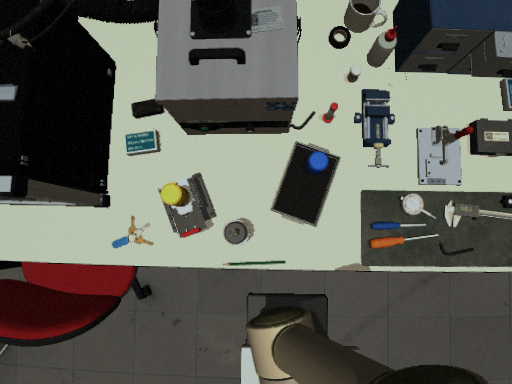

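Run:
```python
from h import *
import pickle
F=pickle.load(open('F.pkl','rb'))
t=cv2.cvtColor(F['top']['frame'],cv2.COLOR_RGB2BGR);s=cv2.cvtColor(F['scene']['frame'],cv2.COLOR_RGB2BGR)
a=cv2.resize(t[165:245,145:225],(400,400),interpolation=2);b=cv2.resize(s[190:300,125:235],(400,400),interpolation=2)
cv2.imwrite('pics/crop1.png',np.hstack([a,b]))
def blobs(n,lo,hi,lo2=None,hi2=None):
    hsv=cv2.cvtColor(F[n]['frame'],cv2.COLOR_RGB2HSV);m=cv2.inRange(hsv,lo,hi)
    if lo2: m|=cv2.inRange(hsv,lo2,hi2)
    k,l,st,c=cv2.connectedComponentsWithStats(m)
    return m,l,[(i,st[i].tolist(),c[i].round(1).tolist()) for i in range(1,k) if st[i,4]>25]
for n in F:
    for nm,a in dict(yel=((20,120,60),(35,255,255)),blue=((108,150,60),(125,255,255)),red=((0,150,60),(6,255,255),(174,150,60),(180,255,255))).items():
        print(n,nm,blobs(n,*a)[2])
```

```text
scene yel [(1, [148, 196, 33, 50, 1189], [164.8, 219.9])]
scene blue [(1, [286, 164, 18, 9, 126], [294.5, 168.1])]
scene red [(1, [281, 82, 8, 14, 62], [284.2, 90.5]), (2, [384, 96, 6, 21, 74], [386.0, 105.2]), (4, [195, 242, 19, 16, 88], [203.4, 249.9])]
top yel [(1, [160, 182, 28, 24, 449], [172.4, 194.1])]
top blue [(6, [308, 151, 21, 20, 330], [317.8, 160.7]), (8, [372, 222, 28, 7, 166], [385.2, 225.2])]
top red [(2, [386, 29, 11, 10, 73], [390.9, 34.0]), (3, [331, 103, 7, 7, 39], [333.9, 106.1]), (4, [323, 114, 10, 9, 36], [326.9, 118.8]), (5, [466, 126, 7, 7, 38], [469.2, 129.2]), (6, [181, 228, 19, 9, 73], [190.0, 232.0]), (7, [21, 262, 114, 35, 2935], [79.9, 277.6]), (8, [0, 314, 98, 26, 1048], [41.5, 329.4])]
```

View pics/crop1.png

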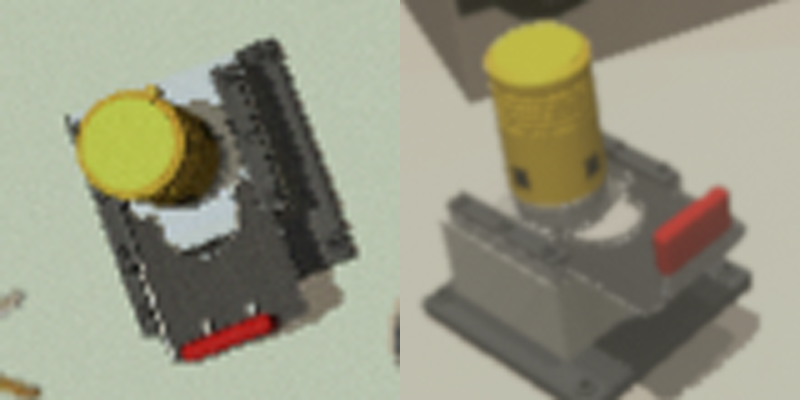

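Run:
```python
from h import *
import pickle
F=pickle.load(open('F.pkl','rb'));T=F['top'];S=F['scene']
def hsv(f): return cv2.cvtColor(f['frame'],cv2.COLOR_RGB2HSV)
def big(m,roi):
    z=np.zeros_like(m);x0,y0,x1,y1=roi;z[y0:y1,x0:x1]=m[y0:y1,x0:x1]
    c=max(cv2.findContours(z,cv2.RETR_EXTERNAL,cv2.CHAIN_APPROX_NONE)[0],key=cv2.contourArea);return c[:,0,:].astype(float),z
def rect(P): 
    r=cv2.minAreaRect((P[:,:2]*1000).astype(np.float32));return np.round(r[0],1),np.round(r[1],1),round(r[2],2),cv2.boxPoints(r).round(0).tolist()
ht=hsv(T);print('V profile yel',ht[194,155:200,2].tolist())
for v in(120,150,170):
    c,_=big(cv2.inRange(ht,(20,100,v),(35,255,255)),(150,175,200,215));P=onplane(T,c,.162);e=cv2.minEnclosingCircle((P[:,:2]*1000).astype(np.float32));print('yel top',v,e)
c,_=big(cv2.inRange(ht,(100,100,40),(130,255,255)),(295,140,340,180));P=onplane(T,c,.084);print('blue',cv2.minEnclosingCircle((P[:,:2]*1000).astype(np.float32)))
c,_=big(cv2.inRange(ht,(0,120,60),(8,255,255))|cv2.inRange(ht,(172,120,60),(180,255,255)),(170,220,205,242));print('tab',rect(onplane(T,c,.108)))
g=cv2.cvtColor(T['frame'],cv2.COLOR_RGB2GRAY)
print('gray row 190',g[190,268:340].tolist())
for th in(60,100,140):
    m=((g<th)*255).astype(np.uint8);c,_=big(m,(262,130,350,235));print('tray',th,rect(onplane(T,c,.024)))
hs=hsv(S);print('scene V col165',hs[190:250,165,2].tolist())
c,m=big(cv2.inRange(hs,(18,80,40),(36,255,255)),(135,185,195,255))
for r in range(204,244,6):
    xs=np.where(m[r])[0];print(r,xs.min(),xs.max(),end=' | ')
c,_=big(cv2.inRange(hs,(0,120,60),(8,255,255))|cv2.inRange(hs,(172,120,60),(180,255,255)),(185,235,220,270));print('tab scene',cv2.boxPoints(cv2.minAreaRect(c.astype(np.float32))).tolist(),cv2.approxPolyDP(c.astype(np.int32).reshape(-1,1,2),2,True).reshape(-1,2).tolist())
```

```text
V profile yel [198, 195, 193, 195, 196, 169, 180, 194, 194, 194, 195, 193, 196, 195, 197, 198, 194, 194, 194, 196, 194, 194, 198, 193, 183, 178, 162, 59, 59, 58, 49, 56, 52, 61, 79, 103, 109, 79, 80, 77, 82, 82, 80, 69, 48]
yel top 120 ((546.0258178710938, 318.1825256347656), 26.733089447021484)
yel top 150 ((546.3997192382812, 318.7346496582031), 26.55258560180664)
yel top 170 ((546.4700927734375, 318.3667907714844), 26.367761611938477)
blue ((635.9247436523438, -31.13285255432129), 31.516408920288086)
tab (array([455.6, 282.5]), array([10. , 47.3]), 22.86, [[442.0, 302.0], [460.0, 259.0], [469.0, 263.0], [451.0, 306.0]])
gray row 190 [191, 190, 191, 191, 190, 192, 188, 190, 180, 152, 97, 77, 70, 18, 18, 19, 19, 21, 24, 22, 19, 20, 21, 20, 15, 21, 16, 23, 20, 21, 16, 17, 24, 18, 21, 19, 18, 22, 21, 13, 15, 23, 21, 26, 17, 22, 16, 20, 16, 21, 21, 21, 13, 15, 20, 22, 25, 30, 35, 61, 86, 161, 190, 190, 191, 190, 192, 190, 192, 189, 192, 192]
tray 60 (array([591.8,  -7.7]), array([121.2, 192.1]), 70.69, [[481.0, -33.0], [662.0, -97.0], [702.0, 18.0], [521.0, 81.0]])
tray 100 (array([591
[... 169 characters left out ...]
, [[469.0, -33.0], [671.0, -104.0], [715.0, 19.0], [512.0, 91.0]])
scene V col165 [55, 52, 49, 51, 69, 122, 172, 188, 190, 191, 191, 191, 191, 191, 191, 191, 191, 191, 191, 191, 191, 188, 174, 151, 136, 133, 141, 151, 145, 150, 149, 154, 153, 149, 150, 141, 142, 143, 139, 138, 139, 140, 142, 142, 143, 142, 142, 142, 143, 142, 142, 143, 142, 142, 142, 144, 142, 125, 109, 105]
204 148 177 | 210 149 177 | 216 150 178 | 222 152 178 | 228 153 180 | 234 154 181 | 240 155 180 | tab scene [[190.73171997070312, 256.4146728515625], [211.46343994140625, 239.8292999267578], [218.3902587890625, 248.48782348632812], [197.65853881835938, 265.07318115234375]] [[213, 242], [195, 253], [197, 264], [214, 251]]
```

Run:
```python
from h import *
import pickle
F=pickle.load(open('F.pkl','rb'));T=F['top'];S=F['scene']
def cen(f,roi,v,hr,z):
    h=cv2.cvtColor(f['frame'],cv2.COLOR_RGB2HSV);m=cv2.inRange(h,(hr[0],80,v),(hr[1],255,255));x0,y0,x1,y1=roi;k=np.zeros_like(m);k[y0:y1,x0:x1]=m[y0:y1,x0:x1]
    c=max(cv2.findContours(k,0,cv2.CHAIN_APPROX_NONE)[0],key=cv2.contourArea)[:,0,:]
    e,r=cv2.minEnclosingCircle((onplane(f,c,z)[:,:2]*1000).astype(np.float32));el=cv2.fitEllipse(c);return np.round(e,1),round(r,1),onplane(f,el[0],z)[0].round(4),np.round(el[1],1)
print('yel scene',cen(S,(140,190,190,225),165,(18,36),.162))
for v in(110,140,165): print('blue top',v,cen(T,(295,140,340,180),v,(100,130),.084))
for v in(110,140): print('blue scene',v,cen(S,(275,155,315,205),v,(100,130),.084))
# tab top edge in scene, outer edge corners
print('tab scene pts z=.108',onplane(S,[[213,242],[195,253]],.108).round(4).tolist(),'z=.082',onplane(S,[[197,264],[214,251]],.082).round(4).tolist())
# scene prediction
a=np.radians(22.2);u=np.array([np.cos(a),np.sin(a),0]);n=np.array([-u[1],u[0],0]);G=np.array([.5465,.3185,0])
for j in(0,.004,.008):
    o=G+u*(-.103+j); print(j,proj(S,[o+s*.024*n+[0,0,z] for z in(.108,.082) for s in(-1,1)]).round(1).tolist(),proj(T,[o+s*.024*n+[0,0,.108] for s in(-1,1)]).round(1).tolist())
h=cv2.cvtColor(T['frame'],cv2.COLOR_RGB2HSV)
d=np.radians(-19.4);c0=np.array([.5915,-.0073])
P=c0+np.array([[np.cos(d),np.sin(d)],[-np.sin(d),np.cos(d)]]).T@np.array([-.05,0]);print('place',P)
# reach checks
from scipy.spatial.transform import Rotation as R
def q(yaw): return (R.from_euler('z',yaw,degrees=True)*R.from_euler('x',180,degrees=True)).as_quat()
for y in range(-90,91,30): print(y,[kinematics.ik(p,q(y)) is not None for p in([.5465,.3185,.14],[.5465,.3185,.25],[*P,.1],[.43,.27,.1],[.41,.265,.11])])
```

```text
yel scene (array([536. , 323.5]), 26.5, array([0.5348, 0.3235, 0.162 ]), array([15.8, 27.8]))
blue top 110 (array([641.4, -33.1]), 24.5, array([ 0.6413, -0.0324,  0.084 ]), array([17.6, 18.3]))
blue top 140 (array([641.9, -32.7]), 22.4, array([ 0.6422, -0.0326,  0.084 ]), array([16.4, 16.8]))
blue top 165 (array([642.2, -32.5]), 20.5, array([ 0.6421, -0.0329,  0.084 ]), array([15. , 15.4]))
blue scene 110 (array([621.2, -19.5]), 35.6, array([ 0.6238, -0.0213,  0.084 ]), array([14.4, 18.3]))
blue scene 140 (array([631.1, -25.6]), 24.5, array([ 0.6311, -0.0262,  0.084 ]), array([ 9.5, 19. ]))
tab scene pts z=.108 [[0.4565, 0.2663, 0.108], [0.446, 0.3049, 0.108]] z=.082 [[0.4466, 0.3036, 0.082], [0.4622, 0.2637, 0.082]]
0 [[216.7, 239.1], [197.6, 253.7], [217.7, 250.4], [199.0, 265.2]] [[200.1, 230.4], [181.8, 237.5]]
0.004 [[215.0, 238.3], [195.9, 252.8], [216.0, 249.6], [197.3, 264.2]] [[199.6, 228.8], [181.3, 235.9]]
0.008 [[213.3, 237.4], [194.2, 251.8], [214.4, 248.7], [195.7, 263.3]] [[199.0, 227.3], [180.7, 234.4]]
place [0.54433887 0.00930806]
-90 [True, True, False, True, True]
-60 [False, False, True, False, False]
-30 [True, True, True, True, True]
0 [True, True, True, True, True]
30 [True, True, True, True, True]
60 [True, True, True, True, True]
90 [True, True, True, True, True]
```

Run:
```python
from h import *
import pickle
F=pickle.load(open('F.pkl','rb'));T=F['top'];S=F['scene']
G=np.array([.5465,.3185,0]);B=np.array([.642,-.0327,0]);t=np.linspace(0,2*np.pi,40,endpoint=False);c=np.c_[np.cos(t),np.sin(t),0*t]
im={n:cv2.resize(cv2.cvtColor(F[n]['frame'],cv2.COLOR_RGB2BGR)[y:y+60,x:x+80],None,fx=5,fy=5,interpolation=0) for n,x,y in(('scene',135,190),('top',145,170))}
im2={n:cv2.resize(cv2.cvtColor(F[n]['frame'],cv2.COLOR_RGB2BGR)[y:y+60,x:x+80],None,fx=5,fy=5,interpolation=0) for n,x,y in(('scene',260,155),('top',280,140))}
for n,x,y,C,z0,z1,I in(('scene',135,190,G,.082,.162,im),('top',145,170,G,.082,.162,im),('scene',260,155,B,.004,.084,im2),('top',280,140,B,.004,.084,im2)):
    for z in(z0,z1):
        p=(proj(F[n],C+.0255*c+[0,0,z])+.5-[x,y])*5
        for a in p: cv2.circle(I[n],tuple(int(v) for v in a),1,(255,0,255) if z==z1 else (0,255,0),-1)
cv2.imwrite('pics/ov.png',np.vstack([np.hstack([im['scene'],im['top']]),np.hstack([im2['scene'],im2['top']])]))
```

```text
(no output)
```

View pics/ov.png

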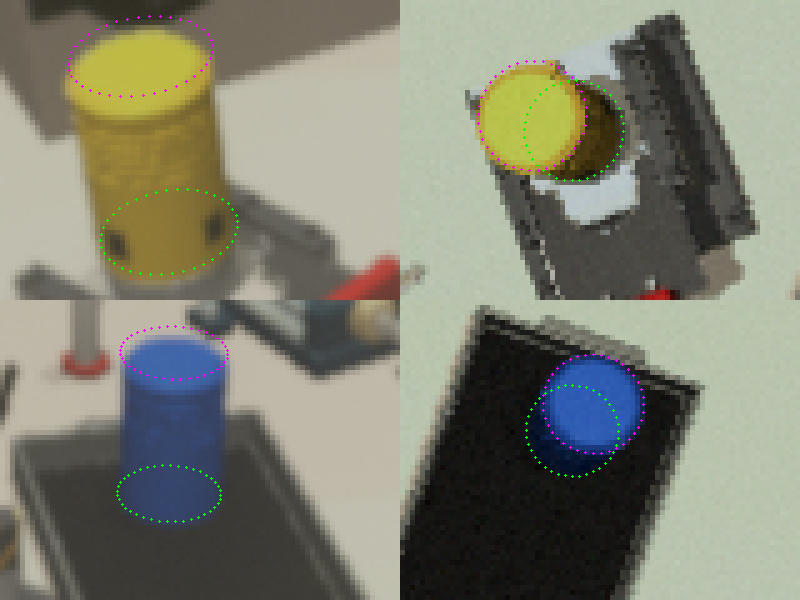

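```bash
cat >> h.py <<'E'
from scipy.spatial.transform import Rotation as R
def q(yaw): return (R.from_euler('z',yaw,degrees=True)*R.from_euler('x',180,degrees=True)).as_quat()
YAW=22.2;a=np.radians(YAW);u=np.array([np.cos(a),np.sin(a),0]);n=np.array([-u[1],u[0],0]);G=np.array([.5465,.3185,0])
def st(m=''):
    s=monitor.sense();print(m,round(s['clock'],2),np.round(s['position'],4),'F',np.round(s['contact_force'],1),'gap',round(s['finger_gap'],3),round(s['gripper_force'],1));return s
E
python3 - <<'E'
from h import *
p=G-u*.148
env.close_gripper()
env.reach(p+[0,0,.25],q(YAW));st('above')
env.movel(p+[0,0,.088],velocity=.15);st('down')
hit=env.movel(p+u*.090+[0,0,.088],velocity=.04,guard=14);s=st(hit)
print('along u from G',(s['position']-G)@u,'n',(s['position']-G)@n)
f=eyes.grab_frame('scene');save('push_s',f);t=eyes.grab_frame('top');save('push_t',t)
cv2.imwrite('pics/push.png',np.hstack([cv2.resize(cv2.imread('pics/push_s.png')[150:310,110:270],(400,400)),cv2.resize(cv2.imread('pics/push_t.png')[160:260,130:230],(400,400))]))
E
```

```text
above 3.52 [0.4098 0.2621 0.2499] F [-0.1 -0.   0.6] gap -0.0 0.0
down 4.76 [0.4099 0.2627 0.0887] F [-0.3 -0.1 -0.2] gap -0.001 0.0
True 6.28 [0.4696 0.2874 0.0873] F [ 0.7 -0.6  0.6] gap 0.004 0.1
along u from G -0.08292208249147431 n 0.00020291418294949583
```

View pics/push.png

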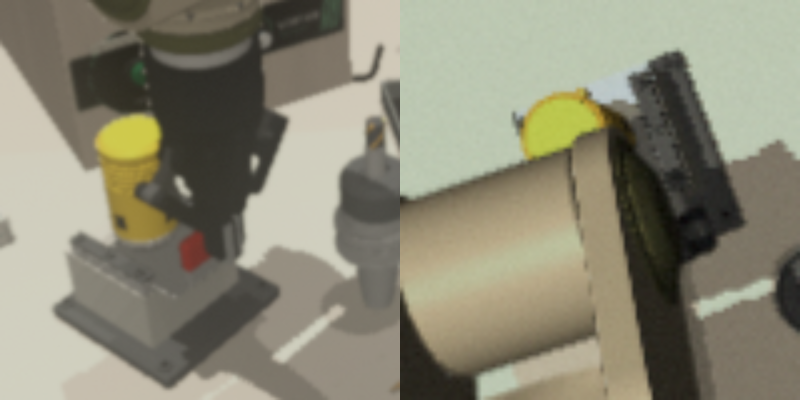

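Run:
```python
from h import *
p=monitor.sense()['position']
hit=env.movel(p+u*.02,velocity=.02,guard=25);s=st(hit)
print('along u',(s['position']-G)@u)
p=s['position'];env.movel(p-u*.045,velocity=.15);s=st('back')
p=s['position']; env.movel([p[0],p[1],.26],velocity=.25)
f=eyes.grab_frame('scene');save('pushed_s',f);t=eyes.grab_frame('top')
h=cv2.cvtColor(f['frame'],cv2.COLOR_RGB2HSV)[230:280,180:225];m=cv2.inRange(h,(0,120,60),(8,255,255))|cv2.inRange(h,(172,120,60),(180,255,255))
y,x=np.nonzero(m);print('tab centroid px',x.mean()+180,y.mean()+230,len(x))
for j in(.024,.028,.032): print(j,proj(f,[G+u*(-.103+j)+[0,0,.095]]).round(1))
print('at start, j=0 pred',proj(f,[G+u*(-.103)+[0,0,.095]]).round(1),'measured 203.4,249.9')
env.release();st()
cv2.imwrite('pics/pushed.png',cv2.resize(cv2.imread('pics/pushed_s.png')[180:300,120:240],(480,480)))
```

```text
True 6.79 [0.4694 0.2874 0.0868] F [ 0.2  0.2 -0.5] gap -0.002 0.0
along u -0.08314663357430911
back 7.24 [0.4285 0.2707 0.0872] F [-0.3 -0.5 -0.2] gap -0.005 0.0
tab centroid px 191.6172839506173 246.1851851851852 243
0.024 [[198.  246.7]]
0.028 [[196.4 245.8]]
0.032 [[194.8 244.9]]
at start, j=0 pred [[207.9 252. ]] measured 203.4,249.9
 8.97 [0.4285 0.2707 0.26  ] F [ 0.2  0.4 -0.3] gap 0.999 0.0
```

View pics/pushed.png

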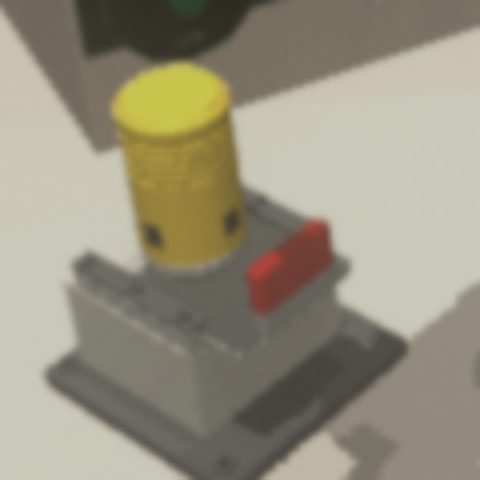

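Run:
```python
from h import *
P=G-u*.0015
env.movel(P+[0,0,.26],velocity=.2)
print(env.movel(P+[0,0,.121],velocity=.12,guard=8));st('down')
env.close_gripper(20);env.hold(.3);s=st('closed20');print('Fn',s['contact_force']@n,'Fu',s['contact_force']@u,s['ft_torque'])
f=eyes.grab_frame('scene');save('grip_s',f)
```

```text
False
down 11.05 [0.5454 0.3181 0.1218] F [ 1.2  0.7 -0.1] gap 1.001 0.0
closed20 11.76 [0.5452 0.3184 0.1216] F [-2.2  4.   5.5] gap 0.602 21.2
Fn 4.521103272969895 Fu -0.4848134886983417 [ 0.75001992  0.39937798 -0.02840587]
```

Run:
```python
from h import *
p=monitor.sense()['position'];env.movel(p+n*.0012,velocity=.01);env.hold(.2);s=st('nudge');print('Fn',s['contact_force']@n,'Fu',s['contact_force']@u)
env.close_gripper(60);env.hold(.2);s=st('60');print('Fn',s['contact_force']@n)
p=s['position'];env.movel(p+[0,0,.012],velocity=.02);s=st('up12')
f=eyes.grab_frame('scene');save('up_s',f)
cv2.imwrite('pics/up.png',cv2.resize(cv2.imread('pics/up_s.png')[150:300,100:260],(640,600)))
```

```text
nudge 12.33 [0.5449 0.3191 0.1215] F [ 0.7 -2.2  2. ] gap 0.601 20.4
Fn -2.273411670501082 Fu -0.17668629748653025
60 12.75 [0.5449 0.3192 0.1217] F [ 1.7 -4.8  5. ] gap 0.59 61.6
Fn -5.103977851801445
up12 13.51 [0.5445 0.3193 0.1334] F [ -2.5   1.7 -10.7] gap 0.595 64.2
```

View pics/up.png

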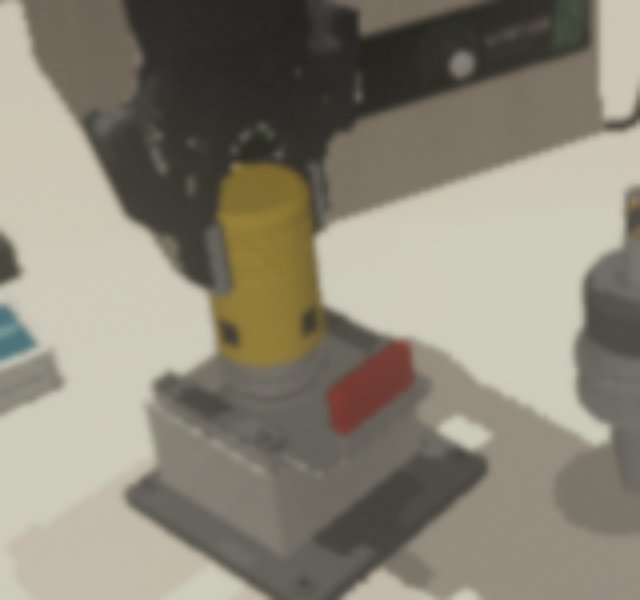

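Run:
```python
from h import *
p=monitor.sense()['position'];env.movel([p[0],p[1],.23],velocity=.06);st('lifted')
f=eyes.grab_frame('scene');save('lift_s',f)
env.movel([.50,.20,.23],velocity=.2)
PL=np.array([.5443,.0093])
env.movel([*PL,.20],velocity=.2,frame=q(-19.4));env.hold(.2);s=st('over tray')
print(env.movel([*PL,.065],velocity=.12));st()
f=eyes.grab_frame('scene');save('tray_s',f);t=eyes.grab_frame('top');save('tray_t',t)
cv2.imwrite('pics/tray.png',np.hstack([cv2.resize(cv2.imread('pics/lift_s.png')[100:300,100:300],(400,400)),cv2.resize(cv2.imread('pics/tray_s.png')[120:260,220:360],(400,400))]))
```

```text
lifted 15.32 [0.5445 0.3193 0.2296] F [-0.   0.6 -1.5] gap 0.59 65.1
over tray 17.49 [0.5443 0.01   0.2002] F [-0.   0.7 -0.5] gap 0.591 65.1
False
 18.77 [0.5447 0.0092 0.0657] F [ 0.3  0.2 -1.6] gap 0.591 65.1
```

View pics/tray.png

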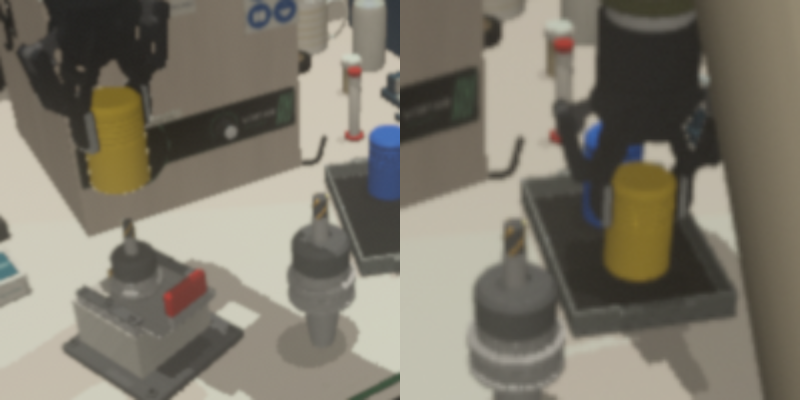

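Run:
```python
from h import *
PL=[.5443,.0093]
print(env.movel([*PL,.036],velocity=.015,guard=4));env.hold(.2);s=st('set')
if s['position'][2]<.05:
    env.release();env.hold(.2);s=st('open');p=s['position'];env.movel([p[0],p[1],.22],velocity=.12);
    env.movel([.42,-.15,.25],velocity=.2);st('clear')
f=eyes.grab_frame('scene');save('end_s',f);t=eyes.grab_frame('top');save('end_t',t)
cv2.imwrite('pics/end.png',np.hstack([cv2.resize(cv2.imread('pics/end_s.png')[120:300,130:360],(440,344)),cv2.resize(cv2.imread('pics/end_t.png')[125:245,150:350],(360,216)).__class__ and cv2.resize(cv2.imread('pics/end_t.png')[125:245,230:350],(344,344))]))
```

```text
True
set 20.38 [0.5445 0.0093 0.0439] F [-0.6 -0.3  5.3] gap 0.593 65.3
open 21.02 [0.5439 0.0094 0.0432] F [ 0.6 -1.4  0.2] gap 1.003 0.0
clear 23.81 [ 0.4202 -0.1495  0.2498] F [-0.  -0.5  0.7] gap 1.0 0.0
```

View pics/end.png

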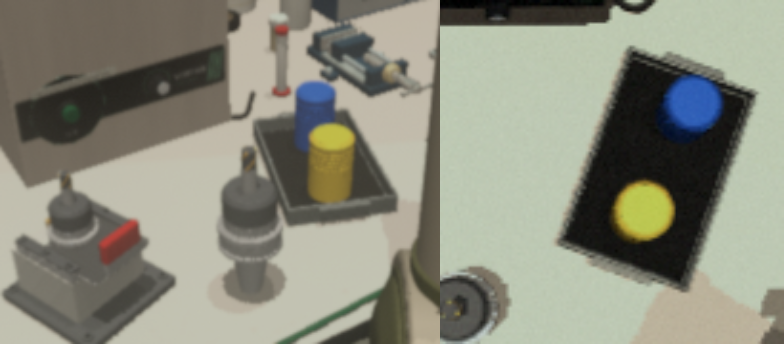

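Both guards stand upright in the tray. The holder is seated and upright, and the red tab is still pushed home against the block.

```bash
python3 -c "
from h import *
print(job.hand_in())"
```

```text
the job is handed in; nothing more can be done
None
```

The job is handed in at about 24 s: I pushed the fork home against its stop, drew the yellow guard off and set it mouth down in the tray beside the upright blue guard, and the last pictures show the holder seated with the tab still home.

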